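# Make up two game kits on the hallway shelf

## Task

Make up two kits from the stock on the shelf. In the metal holder stand the large cartridge next to the fixed wall and the small cartridge right behind it, both upright and flat-on to the wall, then push the sliding stop up so that everything is snug; in the plywood tray lay the console flat, face up, in the wide bay and stand the medium cartridge upright in the narrow bay. Leave the mug and its coaster where they are.

Things in the scene. Friction and masses are not known exactly. Their poses are not given: they have to be found in the camera images.
- large_cart_center (a point): Largest grey plastic game cartridge, standing upright on its lower edge on the shelf: 90 wide (own x) x 20 thick (own y) x 66 high (own z up), about 120 g. The point is its centre, 33 mm above its underside. Same front and back.
- medium_cart_center (a point): Middle-sized grey plastic game cartridge, standing upright on its lower edge on the shelf: 68 wide (own x) x 18 thick (own y) x 56 high (own z up), about 90 g. The point is its centre, 28 mm above its underside. Same front and back.
- small_cart_center (a point): Smallest grey plastic game cartridge, standing upright on its lower edge on the shelf: 46 wide (own x) x 16 thick (own y) x 46 high (own z up), about 60 g. The point is its centre, 23 mm above its underside. Same front and back.
- console_center (a point): Black handheld game console lying flat, screen and buttons up: 120 long (own x) x 56 wide (own y) x 16 thick (own z up), about 200 g. The point is its centre, 8 mm above its underside.
- holder: Metal holder, fixed. Origin: centre of its underside. Base plate 200 (own x) x 110 (own y), top 6 mm above the shelf, no sides. At its +x end a fixed wall, 100 wide, inner face at x = +90 mm, top 56 mm above the shelf. A wooden stop slides along x. Cartridges stand on the base between stop and wall, thickness along x, near the middle (y = 0).
- stop (a joint): Sliding stop of the holder, a block 16 thick (holder x), 90 wide (holder y), top 46 mm above the shelf. Value (m): 0 = farthest from the wall, grows towards it, to 0.13. Inner face at holder x = value - 60 mm, outer face (push here) at value - 76 mm. 1.2 N friction; stays put; pushes standing cartridges along to the wall. Reads about 0.114 with large and small packed tight.
- tray: Plywood tray, fixed. Origin: centre of its underside. 193 (own x) x 150 (own y), rim and divider 24 mm, floor 4 mm above the shelf, walls 5 thick. Wide bay x = -91.5 to +18.5 mm, narrow bay x = +23.5 to +91.5 mm, both y = -70 to +70 mm. The console lies with its length along y, the cartridge stands with its width along y.
- mug_center (a point): Bystander: white ceramic mug, 72 across with a handle, 85 high, standing on the coaster. The point is its centre, about 42 mm above its underside.
- coaster: Bystander: round earthenware coaster under the mug, 96 across, 8 thick. Origin: centre of its underside.
Things that resemble listed ones, but are neither listed nor needed, are in the scene too. What is shaped like the part that bears medium_cart_center but purple is not meant. Leave any pink look-alike of the part that bears large_cart_center alone.

How it is judged (in metres and radians):
At the end, for the whole second after the job is handed in: Holder: large then small cartridge within 8 mm of tight to the wall, upright (7 deg), square (9 deg), within 20 mm of the middle (small 25), stop within 6 mm of tight (joint above 0.108). Tray: console flat, face up in the wide bay; medium cartridge upright in the narrow bay. All at rest (x of large_cart_center in the frame of holder between 0.072 and 0.088 m and y of large_cart_center in the frame of holder between -0.02 and 0.02 m and z of large_cart_center in the frame of holder between 0.03 and 0.047 m and x of small_cart_center in the frame of holder between 0.054 and 0.07 m and y of small_cart_center in the frame of holder between -0.025 and 0.025 m and z of small_cart_center in the frame of holder between 0.02 and 0.037 m and value of joint stop above 0.108 m and x of medium_cart_center in the frame of tray between 0.024 and 0.091 m and y of medium_cart_center in the frame of tray between -0.045 and 0.045 m and z of medium_cart_center in the frame of tray between 0.026 and 0.04 m and x of console_center in the frame of tray between -0.07 and -0.003 m and y of console_center in the frame of tray between -0.03 and 0.03 m and z of console_center in the frame of tray between 0.006 and 0.018 m and angle between each of large_cart_center, small_cart_center, medium_cart_center, console_center's own z axis and vertical below 0.12 rad and linear speed of each of large_cart, small_cart, medium_cart, console below 0.02 m/s and angle between the y axis of each of large_cart_center, small_cart_center and the x axis of holder, either way round below 0.15 rad); the robot touches nothing.
It fails at once if the mug or coaster is moved by more than 30 mm (distance of any of mug_center, coaster from where it was at the start of the episode above 0.03 m).
It also fails if it takes over 136 s, if anything falls off the work surface, if the arm or the gripper's body presses on something with over 40 N, if the wrist force passes 120 N, or if a joint passes its speed limit or range.

## Robot

A 6-joint arm with a two-finger parallel gripper is mounted at the origin on the work surface. World frame = base frame: x ahead of the robot, y to its left, z up, the work surface at z = 0. Lengths are in m, angles in degrees, forces in N, time in s.
With the tool pointing down it reaches from about 0.3 to 0.75 m from the base axis. Payload 8.5 kg.
Tool frame: the origin (TCP) lies at the very end of the fingers, on their centre line; the grasp point (between the pads) lies 19 mm behind it (env.grasp_offset is the distance from the TCP to the grasp point, in m); y points along the fingers, z is the direction in which the jaws open and shut, and the axes are right-handed (so a half turn about y gives the same grasp; the last joint's range is limited). The gripper opens to 85 mm and grips with 20 to 120 N. Pads are 22 mm wide; open, the fingers measure 114 mm over their backs; the gripper's body (76 mm by 85 mm) begins 54 mm behind the grasp point. The pads swing forward as they close: fully open they stand 13 mm farther back than shut.
Start: joints at [-87.794, 21.807, 74.336, -0, 83.858, -12.336], TCP at [0.138, -0.532, 0.231] pointing down, gripper open.
Joint ranges: [-178.18, 178.18], [-50.72, 133.34], [12.68, 142.11], [-81.47, 261.47], [9.98, 163.14], [-165.26, 165.26]. Speed limits (degrees/s): [136.94, 136.94, 180, 180, 180, 180].

## Interface

Orientations are given as a 3x3 rotation matrix whose columns are the frame's x, y, z axes.
In Python, from rig import env gives the robot as it stands. The module is installed in compiled form; this text tells all that it offers.
- The arm moves only by the shell command python3 -m pendant 'ROWS' [FORCE]. ROWS is JSON, a list of rows, each a list of 3 entries, a list of its own where there are three numbers: the shift along the world's x, y, z as a fraction of full scale, then the turn about the world's z as a fraction of full scale, then the opening, from 0 (shut) to 1 (fully open). A call has 1 to 12 rows; each row shifts and turns the commanded pose from where the row before left it; what a row does not reach is not made up. Full scale, the value 1, is 30 mm for a shift and 5 degrees for a turn. A row lasts 1/12 s, in which the tool goes at most 41.7 mm and 7.16 degrees, less where a joint would pass 70% of its speed; a pose out of reach is approached as far as the arm can. A call with a number of a shift or a turn outside -1 to 1 is refused whole. A call with a gripper value outside its range is refused whole. The fingers move at their own pace and stop on an object; FORCE is the grip in N (left out, the last holds). Time passes only in rows, so rows that do not move let the fingers close. It gives the time, the measured TCP pose, the force and the opening at its end, in the units of the state.
- env.observe(): the state, without advancing time (a new reading comes with each control period).
- env.get_image(name): name is "side" or "top"; returns (picture, depth): 400x640x3 uint8, red, green, blue; 400x640 float32, m along the optical axis (not along the pixel's ray), 0 where there is no reading.
- env.camera_model(name): a dict with "camera_matrix" (3x3 intrinsics, pixels), "dist_coeffs" ([k1, k2, p1, p2, k3] as OpenCV has them; the pictures are not rectified), "R" (3x3) and "t" (3): a world point X has camera coordinates R X + t. Camera axes: x right, y down, z forward; pixel columns grow to the right and rows downward; lengths in m; the calibration is good to about 2 mm. A picture is of the moment at which its call begins. camera_model takes no time and is no camera call.
- env.close_job(): hands the job in, once; it reports no verdict.
The state is a dict: "time_s": time; "q": joint angles; "qvel": joint speeds; "joint_efforts": joint torques, N m; "position": TCP position; "tool_rot": TCP orientation; "ft_force": force on the tool from outside, world axes, zero at the start; "wrist_torque": the same for the moment, N m; "grip_width": finger opening in m.
Only numpy, scipy, OpenCV 4.12 (cv2) and the standard library are available. Lean on these libraries where they do the work, as an engineer would, in place of code of your own. Each camera call takes 0.05 s, during which the arm holds its last target.

## Working session

There is one attempt and no reset: what is moved stays moved. The work goes in short steps, Python scripts to look and compute and a shell command to move; the robot and the scene stay as the last step left them, time stands still between calls to the robot, and variables do not carry over. Pictures are saved under pics/ and viewed, and the job is handed in when it is done.

```bash
mkdir -p pics; cat > h.py <<'E'
from rig import env
import numpy as np, cv2
def snap(n,fn):
    im,d=env.get_image(n); np.savez('pics/'+fn+'.npz',im=im,d=d); cv2.imwrite('pics/'+fn+'.png',im[:,:,::-1]); return im,d
def pt(n,d,u,v,z=None):
    c=env.camera_model(n);K=np.array(c['camera_matrix']);R=np.array(c['R']);t=np.array(c['t'])
    p=cv2.undistortPoints(np.array([[[u,v]]],float),K,np.array(c['dist_coeffs']))[0,0]
    r=np.array([p[0],p[1],1.])
    if z is None: return R.T@(r*d[int(round(v)),int(round(u))]-t)
    C=-R.T@t; w=R.T@r; return C+w*(z-C[2])/w[2]
def cloud(n,d):
    c=env.camera_model(n);K=np.array(c['camera_matrix']);R=np.array(c['R']);t=np.array(c['t'])
    v,u=np.mgrid[0:400,0:640]
    p=cv2.undistortPoints(np.stack([u,v],-1).reshape(-1,1,2).astype(float),K,np.array(c['dist_coeffs'])).reshape(400,640,2)
    X=np.dstack([p,np.ones((400,640))])*d[...,None]
    return (X-t)@R
E
python3 - <<'E'
from h import *
for n in ('top','side'):
    im,d=snap(n,n+'0'); c=env.camera_model(n); print(n,np.round(-np.array(c['R']).T@np.array(c['t']),3),(d>0).mean())
s=env.observe();print(s)
E
```

```text
top [ 0.434 -0.022  0.894] 0.99595703125
side [ 0.404 -0.837  0.72 ] 0.9958984375
{'time_s': 0.1, 'q': array([-8.77939169e+01,  2.18368271e+01,  7.43785809e+01, -1.63297362e-04,
        8.38577571e+01, -1.23351139e+01]), 'qvel': array([ 0.04015243, -0.03610729, -0.15389382, -0.00788818, -0.09191406,
        0.00790394]), 'joint_efforts': array([ 3.31317773e-03, -4.49225807e+01, -2.31657565e+01, -1.91787344e-04,
        3.62103172e-03, -1.37229569e-05]), 'position': array([ 0.13808494, -0.53211879,  0.23078713]), 'tool_rot': array([[-9.67967291e-01, -5.19872283e-05,  2.51076325e-01],
       [-2.51076185e-01,  1.27591595e-03, -9.67966488e-01],
       [-2.70030392e-04, -9.99999185e-01, -1.24809766e-03]]), 'ft_force': array([-0.34635097, -0.31162793, -0.02278286]), 'wrist_torque': array([0.06417122, 0.00283188, 0.01127132]), 'grip_width': 0.08523530732316774}
```

View pics/top0.png

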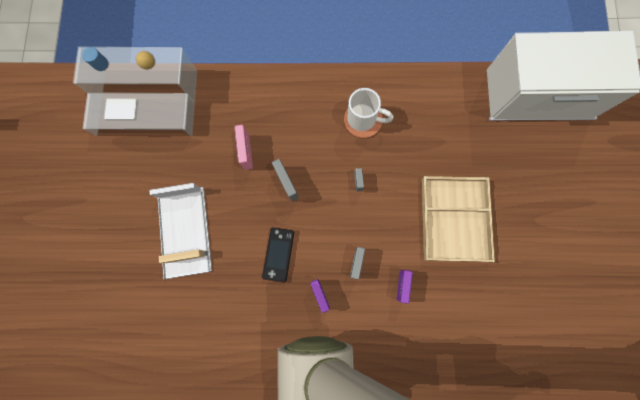

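View pics/side0.png

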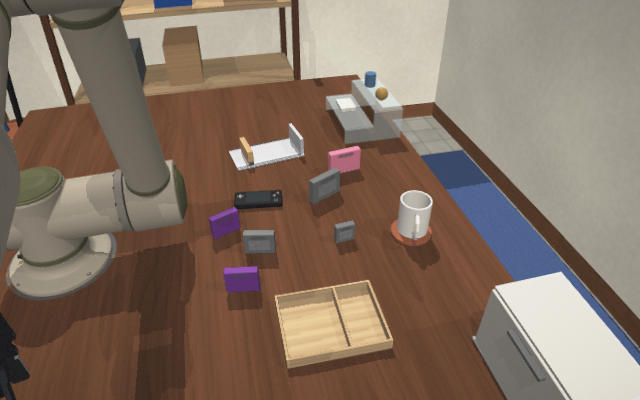

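Top view, with look-alikes:
- **Large:** grey (285,180), not the pink one (243,147).
- **Medium:** grey (357,263), not the purple ones (320,296) and (405,286).
- **Small:** grey (359,179).
- **Console:** black (278,255).
- **Holder and tray:** holder at (184,232), stop at (180,257), wall at (175,190). Tray at (458,219), narrow bay towards the top of the image.
- **Mug:** (364,110).

Next come a close crop and measurements.

```bash
python3 - <<'E'
from h import *
z=np.load('pics/top0.npz');im,d=z['im'],z['d'];P=cloud('top',d)
np.save('pics/P.npy',P)
cv2.imwrite('pics/crop1.png',cv2.resize(im[120:310,230:430],None,fx=3.1,fy=3.1,interpolation=cv2.INTER_CUBIC)[:,:,::-1])
cv2.imwrite('pics/crop2.png',cv2.resize(im[170:290,140:230],None,fx=5,fy=5,interpolation=cv2.INTER_CUBIC)[:,:,::-1])
def rect(name,u0,v0,u1,v1,zl,zh):
    p=P[v0:v1,u0:u1].reshape(-1,3);p=p[(p[:,2]>zl)&(p[:,2]<zh)]
    r=cv2.minAreaRect((p[:,:2]*1000).astype(np.float32));print(name,len(p),np.round(r[0],1),np.round(r[1],1),round(r[2],1),'z',np.median(p[:,2]).round(4))
    return p
rect('large',265,150,305,210,.055,.08)
rect('medium',343,240,372,285,.047,.07)
rect('small',348,160,372,196,.038,.06)
rect('console',255,220,300,290,.008,.03)
rect('pink',225,115,260,175,.055,.08)
rect('purpleA',305,275,335,320,.04,.07)
rect('purpleB',390,265,420,310,.04,.07)
rect('stop',150,243,215,270,.04,.055)
rect('wall',145,180,200,200,.05,.065)
rect('base',145,180,220,285,.003,.012)
rect('tray',410,165,505,275,.018,.035)
rect('mug',330,80,400,140,.08,.12)
E
```

```text
large 357 [632.2  87.3] [89.3 20.3] 27.4 z 0.0657
medium 273 [444.4 -77.1] [18.7 67.4] 77.5 z 0.0559
small 143 [635.9 -83.6] [45.3 16.6] 6.5 z 0.0456
console 1272 [463.1 103. ] [ 56.1 119.3] 82.2 z 0.016
pink 365 [713.4 188.6] [91.5 20.9] 8.9 z 0.0653
purpleA 284 [374.4   5.1] [67.5 18.9] 23.6 z 0.0558
purpleB 313 [ 395.6 -179.4] [19.4 67.5] 81.2 z 0.0562
stop 304 [458.4 317.7] [16.2 90.1] 9.4 z 0.0463
wall 215 [607.6 343. ] [11.2 99.2] 9.3 z 0.0555
base 3461 [518.3 333.8] [252.2 178.1] 3.9 z 0.0059
tray 942 [ 547.5 -309.2] [152.2 192.7] 89.0 z 0.0237
mug 312 [798.2 -95.1] [78.2 71.4] 32.6 z 0.0911
```

View pics/crop1.png

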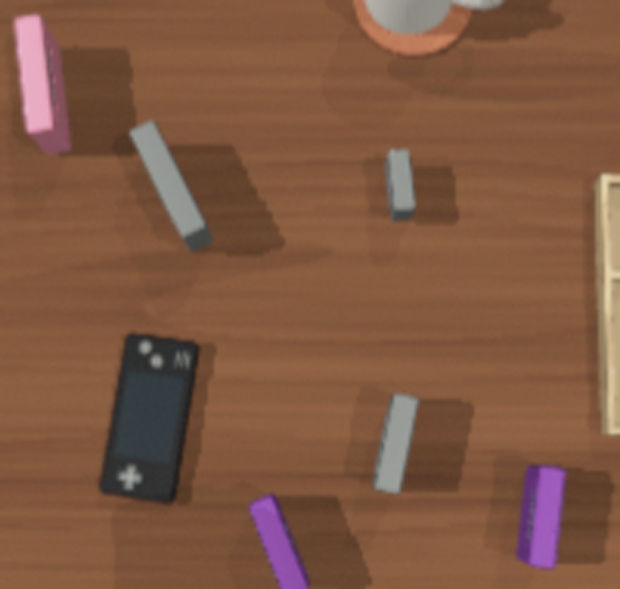

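View pics/crop2.png

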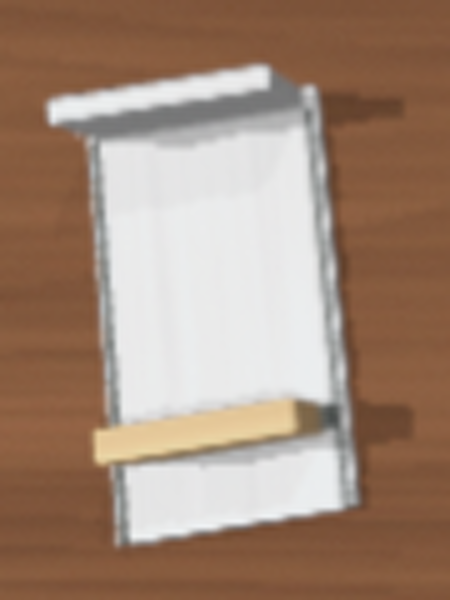

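Targets confirmed: grey cartridges, black console. Holder axis is about 9.4°, origin about (514,327) mm. Tray is about -1° at (547.5,-309). I'll add a helper that reports the remaining move in row units, then start with the large cartridge.

```bash
cat > go.py <<'E'
import sys
from h import *
# usage: go.py x y z jaw(deg)  (mm)
s=env.observe();p=s['position']*1000;R=s['tool_rot'];j=np.degrees(np.arctan2(R[1,2],R[0,2]))
print('t',round(s['time_s'],2),'pos',p.round(1),'jaw',j.round(1),'F',s['ft_force'].round(1),'w',round(s['grip_width']*1000,1),'q',s['q'].round(0))
if len(sys.argv)>4:
    a=[float(x) for x in sys.argv[1:5]]
    dj=(a[3]-j+90)%180-90
    print('units xyz',((np.array(a[:3])-p)/30).round(2),'turn',round(dj/5,2),'or',round((dj-np.sign(dj)*180)/5,1))
E
python3 -m pendant '[[[0.5,0.8,0],0.2,1],[[0.66,0.85,0],0.2,1],[[0.66,0.85,0],0.2,1],[[0.66,0.85,0],0.2,1],[[0.66,0.85,0],0.2,1],[[0.66,0.85,0],0.2,1],[[0.66,0.85,0],0.2,1],[[0.66,0.85,0],0.2,1],[[0.66,0.85,0],0.2,1],[[0.66,0.85,0],0.2,1],[[0.66,0.85,0],0.2,1],[[0.66,0.85,0],0.2,1]]'
python3 -m pendant '[[[0.66,0.8,0],0.1,1],[[0.66,0.8,0],0.1,1],[[0.66,0.8,0],0,1],[[0.66,0.8,0],0,1],[[0.66,0.8,0],0,1],[[0.66,0.8,0],0,1],[[0.66,0.8,0],0,1],[[0.66,0.8,0],0,1],[[0.66,0.8,0],0,1],[[0.66,0.8,0],0,1],[[0.66,0.8,0],0,1],[[0.66,0.8,0],0,1]]'
python3 go.py 632.2 87.3 120 -62.6
```

```text
time_s: 1.1
position: [0.3715, -0.2263, 0.2312]
tool_rot: [[-0.894, -0.0, 0.447], [-0.447, 0.0, -0.894], [0.0, -1.0, -0.0]]
ft_force: [1.0, -0.5, 0.1]
grip_width: 0.0855
time_s: 2.1
position: [0.6091, 0.0616, 0.2309]
tool_rot: [[-0.887, -0.001, 0.463], [-0.463, 0.0, -0.887], [0.001, -1.0, -0.0]]
ft_force: [0.4, -0.4, -0.3]
grip_width: 0.0851
t 2.1 pos [609.1  61.6 230.9] jaw -62.4 F [ 0.4 -0.4 -0.3] w 85.1 q [-5. 28. 64. -0. 88. 57.]
units xyz [ 0.77  0.86 -3.7 ] turn -0.03 or 36.0
```

```bash
python3 -m pendant '[[[0.4,0.4,0],0,1],[[0.2,0.3,-0.5],0,1],[[0,0,-0.8],0,1],[[0,0,-0.8],0,1],[[0,0,-0.8],0,1],[[0,0,-0.8],0,1],[[0,0,0],0,1],[[0,0,0],0,1]]'
python3 go.py 632.2 87.3 30 -62.6
```

```text
time_s: 2.77
position: [0.6261, 0.0811, 0.1197]
tool_rot: [[-0.887, -0.003, 0.462], [-0.462, 0.0, -0.887], [0.002, -1.0, -0.001]]
ft_force: [-0.6, -1.0, 0.1]
grip_width: 0.0856
t 2.77 pos [626.1  81.1 119.7] jaw -62.5 F [-0.6 -1.   0.1] w 85.6 q [-3. 35. 70.  0. 75. 59.]
units xyz [ 0.2   0.21 -2.99] turn -0.03 or 36.0
```

```bash
python3 -m pendant '[[[0.2,0.2,0],0,1],[[0,0,-0.5],0,1],[[0,0,-0.7],0,1],[[0,0,-0.7],0,1],[[0,0,-0.7],0,1],[[0,0,-0.4],0,1],[[0,0,0],0,1],[[0,0,0],0,1]]'
python3 go.py 632.2 87.3 30 -62.6
python3 -c "
from h import *
snap('side','side1')"
```

```text
time_s: 3.43
position: [0.6333, 0.0873, 0.0314]
tool_rot: [[-0.887, 0.001, 0.462], [-0.462, -0.0, -0.887], [-0.001, -1.0, 0.001]]
ft_force: [-0.5, -0.4, 0.3]
grip_width: 0.0855
t 3.43 pos [633.3  87.3  31.4] jaw -62.5 F [-0.5 -0.4  0.3] w 85.5 q [-3. 41. 74.  0. 64. 60.]
units xyz [-0.04  0.   -0.05] turn -0.03 or 36.0
```

View pics/side1.png

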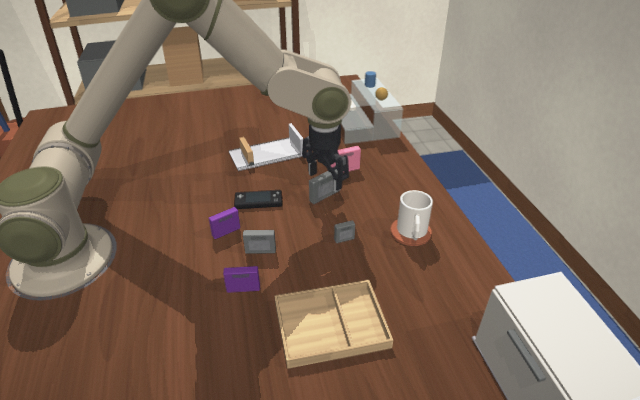

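The fingers straddle the large grey cartridge at (322,187). I'll close on it and lift.

```bash
python3 -m pendant '[[[0,0,0],0,0.5],[[0,0,0],0,0.2],[[0,0,0],0,0],[[0,0,0],0,0],[[0,0,0],0,0],[[0,0,0],0,0],[[0,0,0],0,0],[[0,0,0],0,0],[[0,0,0],0,0],[[0,0,0],0,0]]' 40
python3 -m pendant '[[[0,0,0.3],0,0],[[0,0,0.6],0,0],[[0,0,0.8],0,0],[[0,0,0.8],0,0],[[0,0,0.8],0,0],[[0,0,0.7],0,0],[[0,0,0],0,0],[[0,0,0],0,0]]'
python3 go.py 558.3 334.8 150 9.4
```

```text
time_s: 4.32
position: [0.6325, 0.0872, 0.0305]
tool_rot: [[-0.887, 0.0, 0.462], [-0.462, 0.0, -0.887], [-0.0, -1.0, 0.0]]
ft_force: [-0.5, 0.2, 3.9]
grip_width: 0.0195
time_s: 4.98
position: [0.6327, 0.0872, 0.1512]
tool_rot: [[-0.887, 0.002, 0.462], [-0.462, -0.0, -0.887], [-0.002, -1.0, 0.001]]
ft_force: [-0.2, 0.7, -1.2]
grip_width: 0.0193
t 4.98 pos [632.7  87.2 151.2] jaw -62.5 F [-0.2  0.7 -1.2] w 19.3 q [-3. 34. 66.  0. 79. 60.]
units xyz [-2.48  8.25 -0.04] turn 14.37 or -21.6
```

```bash
python3 -m pendant '[[[-0.14,0.45,0],0.8,0],[[-0.14,0.46,0],0.8,0],[[-0.14,0.46,0],0.8,0],[[-0.14,0.46,0],0.8,0],[[-0.14,0.46,0],0.8,0],[[-0.14,0.46,0],0.8,0],[[-0.14,0.46,0],0.8,0],[[-0.14,0.46,0],0.8,0],[[-0.14,0.46,0],0.8,0],[[-0.14,0.46,0],0.8,0],[[-0.14,0.46,0],0.8,0],[[-0.14,0.46,0],0.8,0]]'
python3 -m pendant '[[[-0.14,0.46,0],0.8,0],[[-0.14,0.46,0],0.8,0],[[-0.14,0.46,0],0.8,0],[[-0.14,0.46,0],0.8,0],[[-0.12,0.46,0],0.8,0],[[-0.12,0.4,0],0.37,0],[[0,0,0],0,0],[[0,0,0],0,0]]'
python3 go.py 558.3 334.8 38 9.4
python3 -c "
from h import *
snap('top','top2')"
```

```text
time_s: 5.98
position: [0.5812, 0.2529, 0.1485]
tool_rot: [[-0.246, -0.003, 0.969], [-0.969, -0.001, -0.246], [0.001, -1.0, -0.003]]
ft_force: [-0.2, -0.6, -1.6]
grip_width: 0.0191
time_s: 6.65
position: [0.5577, 0.3335, 0.1494]
tool_rot: [[0.128, -0.001, 0.992], [-0.992, -0.001, 0.128], [0.001, -1.0, -0.001]]
ft_force: [1.3, 0.2, -0.5]
grip_width: 0.0193
t 6.65 pos [557.7 333.5 149.4] jaw 7.3 F [ 1.3  0.2 -0.5] w 19.3 q [20. 35. 64. -0. 80. 13.]
units xyz [ 0.02  0.04 -3.71] turn 0.41 or -35.6
```

View pics/top2.png

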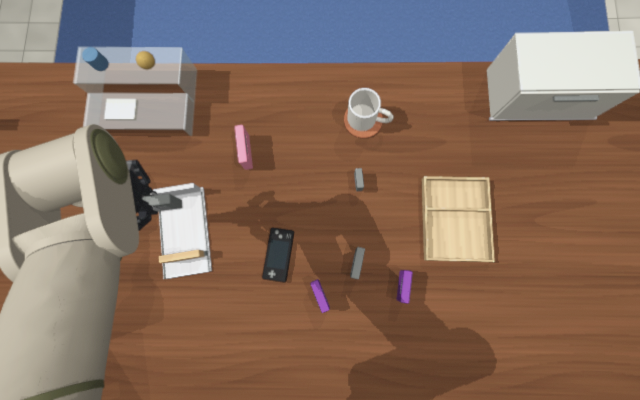

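The cartridge hangs over the holder, seen at (163,203), with the stop at (180,257) and the wall just ahead. I'll lower it.

```bash
python3 -m pendant '[[[0,0.04,-0.4],0.4,0],[[0.02,0,-0.7],0,0],[[0,0,-0.7],0,0],[[0,0,-0.7],0,0],[[0,0,-0.7],0,0],[[0,0,-0.4],0,0],[[0,0,0],0,0],[[0,0,0],0,0]]'
python3 go.py 558.3 334.8 36.5 9.4
```

```text
time_s: 7.37
position: [0.559, 0.3342, 0.0425]
tool_rot: [[0.162, -0.0, 0.987], [-0.987, -0.0, 0.162], [0.0, -1.0, -0.0]]
ft_force: [0.8, 0.5, -0.6]
grip_width: 0.0194
t 7.37 pos [559.  334.2  42.5] jaw 9.3 F [ 0.8  0.5 -0.6] w 19.4 q [20. 42. 71. -0. 67. 11.]
units xyz [-0.02  0.02 -0.2 ] turn 0.02 or -36.0
```

```bash
python3 -m pendant '[[[0,0,-0.1],0,0],[[0,0,-0.08],0,0],[[0,0,-0.04],0,0],[[0,0,0],0,0],[[0,0,0],0,0]]'
python3 go.py 558.3 334.8 36.5 9.4
```

```text
time_s: 7.78
position: [0.559, 0.3347, 0.0365]
tool_rot: [[0.163, 0.001, 0.987], [-0.987, 0.0, 0.163], [-0.0, -1.0, 0.001]]
ft_force: [0.2, -1.0, 2.9]
grip_width: 0.0196
t 7.78 pos [559.  334.7  36.5] jaw 9.4 F [ 0.2 -1.   2.9] w 19.6 q [21. 42. 71. -0. 66. 11.]
units xyz [-0.02  0.   -0.  ] turn 0.0 or -36.0
```

```bash
python3 -m pendant '[[[0,0,0],0,0.25],[[0,0,0],0,0.4],[[0,0,0],0,0.5],[[0,0,0],0,0.5],[[0,0,0],0,0.5],[[0,0,0],0,0.5],[[0,0,0.3],0,0.5],[[0,0,0.6],0,0.5],[[0,0,0.9],0,0.5],[[0,0,0.9],0,0.5],[[0,0,0.9],0,0.5],[[0,0,0.5],0,0.5]]'
python3 go.py 635.9 -83.6 130 6.5
```

```text
time_s: 8.78
position: [0.5594, 0.3349, 0.163]
tool_rot: [[0.163, 0.005, 0.987], [-0.987, 0.002, 0.163], [-0.001, -1.0, 0.005]]
ft_force: [0.2, 0.1, -0.3]
grip_width: 0.043
t 8.78 pos [559.4 334.9 163. ] jaw 9.4 F [ 0.2  0.1 -0.3] w 43.0 q [21. 35. 63. -0. 82. 11.]
units xyz [  2.55 -13.95  -1.1 ] turn -0.58 or 35.4
```

```bash
python3 -m pendant '[[[0.1,-0.5,0],-0.1,1],[[0.14,-0.75,0],-0.1,1],[[0.14,-0.75,0],-0.1,1],[[0.14,-0.75,0],-0.1,1],[[0.14,-0.75,0],-0.1,1],[[0.14,-0.75,0],0,1],[[0.14,-0.75,0],0,1],[[0.14,-0.75,0],0,1],[[0.14,-0.75,0],0,1],[[0.14,-0.75,0],0,1],[[0.14,-0.75,0],0,1],[[0.14,-0.75,0],0,1]]'
python3 -m pendant '[[[0.14,-0.75,0],0,1],[[0.14,-0.75,0],0,1],[[0.14,-0.75,0],0,1],[[0.14,-0.75,0],0,1],[[0.14,-0.75,0],0,1],[[0.14,-0.75,-0.3],0,1],[[0.1,-0.4,-0.6],0,1],[[0,0,0],0,1],[[0,0,0],0,1]]'
python3 go.py 635.9 -83.6 130 6.5
python3 -c "
from h import *
im,d=snap('top','top3');P=cloud('top',d)
for n,a,zl,zh in (('large',(130,170,215,240),.065,.09),('stop',(150,243,215,275),.04,.055)):
    p=P[a[1]:a[3],a[0]:a[2]].reshape(-1,3);p=p[(p[:,2]>zl)&(p[:,2]<zh)];print(n,len(p),cv2.minAreaRect((p[:,:2]*1000).astype(np.float32)))
"
```

```text
time_s: 9.78
position: [0.6075, 0.0703, 0.1583]
tool_rot: [[0.119, -0.001, 0.993], [-0.993, -0.0, 0.119], [-0.0, -1.0, -0.001]]
ft_force: [0.5, -0.4, -0.2]
grip_width: 0.0852
time_s: 10.53
position: [0.6352, -0.0754, 0.1307]
tool_rot: [[0.118, -0.003, 0.993], [-0.993, 0.001, 0.118], [-0.001, -1.0, -0.003]]
ft_force: [0.3, -0.8, -0.3]
grip_width: 0.0855
t 10.53 pos [635.2 -75.4 130.7] jaw 6.8 F [ 0.3 -0.8 -0.3] w 85.5 q [-17.  35.  68.   0.  77. -24.]
units xyz [ 0.02 -0.27 -0.02] turn -0.06 or 35.9
large 383 ((558.1196899414062, 334.6407470703125), (20.926942825317383, 91.10405731201172), 8.85055923461914)
stop 301 ((458.21636962890625, 317.88763427734375), (16.0865421295166, 91.09295654296875), 9.331485748291016)
```

View pics/top3.png

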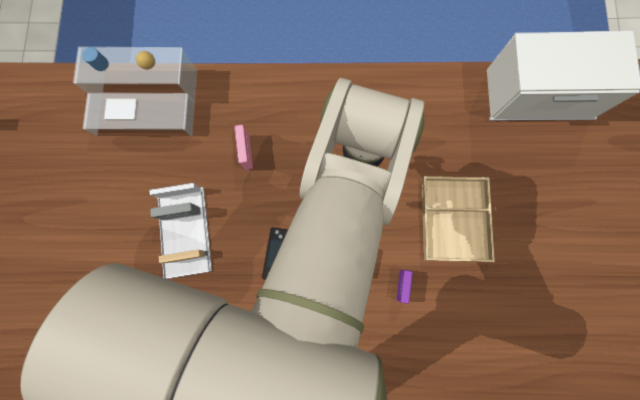

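The large cartridge stands square in the holder at (175,211), as planned. The arm is now above the small one, so I'll descend to grip it by its width.

```bash
python3 -m pendant '[[[0.02,-0.27,0],-0.06,1],[[0,0,-0.5],0,1],[[0,0,-0.7],0,1],[[0,0,-0.7],0,1],[[0,0,-0.7],0,1],[[0,0,-0.7],0,1],[[0,0,-0.4],0,1],[[0,0,-0.1],0,1],[[0,0,0],0,1],[[0,0,0],0,1]]'
python3 go.py 635.9 -83.6 15 6.5
```

```text
time_s: 11.42
position: [0.6374, -0.083, 0.019]
tool_rot: [[0.115, 0.002, 0.993], [-0.993, -0.001, 0.115], [0.001, -1.0, 0.002]]
ft_force: [-0.7, 0.2, -0.3]
grip_width: 0.0855
t 11.42 pos [637.4 -83.   19. ] jaw 6.6 F [-0.7  0.2 -0.3] w 85.5 q [-18.  43.  74.  -0.  63. -25.]
units xyz [-0.05 -0.02 -0.13] turn -0.02 or 36.0
```

```bash
python3 -m pendant '[[[-0.05,-0.02,-0.13],0,0.6],[[0,0,0],0,0.4],[[0,0,0],0,0.2],[[0,0,0],0,0.2],[[0,0,0],0,0.2],[[0,0,0],0,0.2],[[0,0,0],0,0.2],[[0,0,0],0,0.2]]' 40
python3 go.py
python3 -m pendant '[[[0,0,0.3],0,0.2],[[0,0,0.6],0,0.2],[[0,0,0.8],0,0.2],[[0,0,0.8],0,0.2],[[0,0,0.8],0,0.2],[[0,0,0.8],0,0.2],[[0,0,0.4],0,0.2],[[0,0,0],0,0.2]]'
python3 go.py 523.8 329 150 99.4
```

```text
time_s: 12.08
position: [0.6355, -0.0837, 0.0145]
tool_rot: [[0.115, 0.001, 0.993], [-0.993, -0.0, 0.115], [0.001, -1.0, 0.001]]
ft_force: [0.5, 0.0, 5.0]
grip_width: 0.045
t 12.08 pos [635.5 -83.7  14.5] jaw 6.6 F [0.5 0.  5. ] w 45.0 q [-18.  43.  74.  -0.  63. -25.]
time_s: 12.75
position: [0.6362, -0.0838, 0.1523]
tool_rot: [[0.115, 0.005, 0.993], [-0.993, -0.002, 0.115], [0.002, -1.0, 0.005]]
ft_force: [0.0, -0.6, -0.1]
grip_width: 0.0455
t 12.75 pos [636.2 -83.8 152.3] jaw 6.6 F [ 0.  -0.6 -0.1] w 45.5 q [-18.  34.  66.   0.  79. -25.]
units xyz [-3.75 13.76 -0.08] turn -17.44 or 18.6
```

```bash
python3 -m pendant '[[[-0.1,0.4,0],-0.6,0.2],[[-0.19,0.69,0],-0.87,0.2],[[-0.19,0.69,0],-0.87,0.2],[[-0.19,0.69,0],-0.87,0.2],[[-0.19,0.69,0],-0.87,0.2],[[-0.19,0.69,0],-0.87,0.2],[[-0.19,0.69,0],-0.87,0.2],[[-0.19,0.69,0],-0.87,0.2],[[-0.19,0.69,0],-0.87,0.2],[[-0.19,0.69,0],-0.87,0.2],[[-0.19,0.69,0],-0.87,0.2],[[-0.19,0.69,0],-0.87,0.2]]'
python3 -m pendant '[[[-0.19,0.69,0],-0.87,0.2],[[-0.19,0.69,0],-0.87,0.2],[[-0.19,0.69,0],-0.87,0.2],[[-0.19,0.69,0],-0.87,0.2],[[-0.19,0.69,0],-0.87,0.2],[[-0.19,0.69,0],-0.87,0.2],[[-0.19,0.69,0],-0.87,0.2],[[-0.19,0.69,0],-0.87,0.2],[[-0.1,0.4,0],-0.4,0.2],[[0,0,0],0,0.2],[[0,0,0],0,0.2]]'
python3 go.py 523.8 329 40 99.4
```

```text
time_s: 13.75
position: [0.5685, 0.1571, 0.1477]
tool_rot: [[-0.701, -0.002, 0.714], [-0.714, -0.0, -0.701], [0.002, -1.0, -0.001]]
ft_force: [0.3, -0.1, 0.4]
grip_width: 0.0455
time_s: 14.67
position: [0.5203, 0.3338, 0.1477]
tool_rot: [[-0.988, -0.002, 0.157], [-0.157, -0.001, -0.988], [0.002, -1.0, 0.001]]
ft_force: [-0.1, -0.2, -0.0]
grip_width: 0.0453
t 14.67 pos [520.3 333.8 147.7] jaw -80.9 F [-0.1 -0.2 -0. ] w 45.3 q [ 22.  32.  70.  -0.  77. 103.]
units xyz [ 0.12 -0.16 -3.59] turn 0.07 or -35.9
```

```bash
python3 -m pendant '[[[0.12,-0.16,-0.3],0.07,0.2],[[0,0,-0.6],0,0.2],[[0,0,-0.7],0,0.2],[[0,0,-0.7],0,0.2],[[0,0,-0.7],0,0.2],[[0,0,-0.7],0,0.2],[[0,0,-0.3],0,0.2],[[0,0,0],0,0.2],[[0,0,0],0,0.2]]'
python3 go.py 523.8 329 20.5 99.4
```

```text
time_s: 15.42
position: [0.5249, 0.3283, 0.0289]
tool_rot: [[-0.987, -0.0, 0.161], [-0.161, -0.0, -0.987], [0.0, -1.0, 0.0]]
ft_force: [0.1, 0.2, 0.1]
grip_width: 0.0456
t 15.42 pos [524.9 328.3  28.9] jaw -80.7 F [0.1 0.2 0.1] w 45.6 q [ 21.  40.  78.  -0.  62. 102.]
units xyz [-0.04  0.02 -0.28] turn 0.03 or -36.0
```

```bash
python3 -m pendant '[[[0,0,-0.15],0,0.2],[[0,0,-0.1],0,0.2],[[0,0,-0.04],0,0.2],[[0,0,0],0,0.2],[[0,0,0],0,0.2]]'
python3 -m pendant '[[[0,0,0],0,0.65],[[0,0,0],0,0.75],[[0,0,0],0,0.75],[[0,0,0],0,0.75],[[0,0,0],0,0.75],[[0,0,0.3],0,0.75],[[0,0,0.6],0,0.75],[[0,0,0.8],0,0.75],[[0,0,0.8],0,0.75],[[0,0,0.8],0,0.75],[[0,0,0.5],0,0.75],[[0,0,0],0,0.75]]'
python3 go.py 405.3 309.3 140 99.4
```

```text
time_s: 15.83
position: [0.5247, 0.329, 0.0206]
tool_rot: [[-0.987, 0.001, 0.162], [-0.162, 0.0, -0.987], [-0.001, -1.0, -0.0]]
ft_force: [-0.2, -0.6, 1.1]
grip_width: 0.045
time_s: 16.83
position: [0.5258, 0.3295, 0.1384]
tool_rot: [[-0.987, 0.007, 0.162], [-0.162, 0.003, -0.987], [-0.007, -1.0, -0.001]]
ft_force: [0.7, -0.0, 0.6]
grip_width: 0.0642
t 16.83 pos [525.8 329.5 138.4] jaw -80.7 F [ 0.7 -0.   0.6] w 64.2 q [ 21.  33.  71.   0.  76. 102.]
units xyz [-4.02 -0.67  0.05] turn 0.02 or -36.0
```

```bash
python3 -m pendant '[[[-0.4,-0.07,0],0,0],[[-0.6,-0.1,0],0,0],[[-0.6,-0.1,0],0,0],[[-0.6,-0.1,0],0,0],[[-0.6,-0.1,0],0,0],[[-0.6,-0.1,0],0,0],[[-0.5,-0.1,0],0,0],[[-0.1,0,0],0,0],[[0,0,0],0,0],[[0,0,0],0,0]]'
python3 go.py 405.3 309.3 25 99.4
python3 -c "
from h import *
snap('side','side4');snap('top','top4')"
```

```text
time_s: 17.67
position: [0.4052, 0.309, 0.1341]
tool_rot: [[-0.987, 0.0, 0.161], [-0.161, 0.0, -0.987], [-0.001, -1.0, -0.0]]
ft_force: [-0.3, 0.6, -0.5]
grip_width: -0.0002
t 17.67 pos [405.2 309.  134.1] jaw -80.7 F [-0.3  0.6 -0.5] w -0.2 q [ 24.  23.  90.  -0.  67. 105.]
units xyz [ 0.    0.01 -3.64] turn 0.02 or -36.0
```

View pics/side4.png

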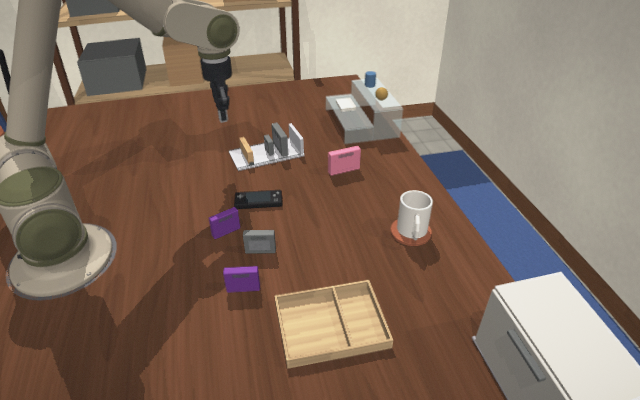

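View pics/top4.png

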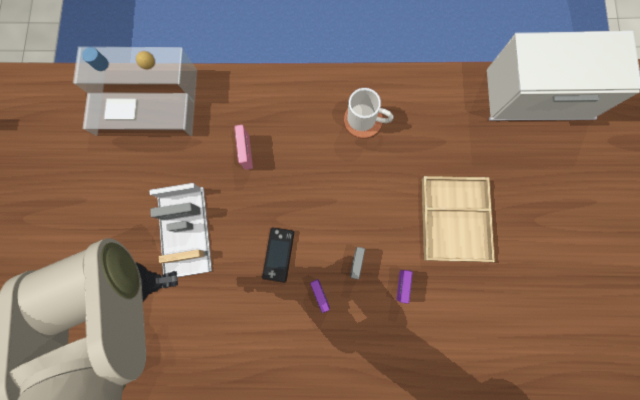

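Both cartridges stand in the holder, large at (175,211) and small at (177,226). The closed gripper is behind the stop, so I'll lower it and push slowly.

```bash
python3 -m pendant '[[[0,0,-0.5],0,0],[[0,0,-0.7],0,0],[[0,0,-0.7],0,0],[[0,0,-0.7],0,0],[[0,0,-0.6],0,0],[[0,0,-0.4],0,0],[[0,0,0],0,0],[[0,0,0],0,0]]'
python3 go.py
python3 -m pendant '[[[0.2,0.033,0],0,0],[[0.25,0.042,0],0,0],[[0.25,0.042,0],0,0],[[0.25,0.042,0],0,0],[[0.2,0.033,0],0,0],[[0.2,0.033,0],0,0],[[0.2,0.033,0],0,0],[[0.2,0.033,0],0,0],[[0.2,0.033,0],0,0],[[0.2,0.033,0],0,0],[[0.2,0.033,0],0,0],[[0.2,0.033,0],0,0]]'
python3 go.py 540.5 331.8 25 99.4
```

```text
time_s: 18.43
position: [0.4049, 0.3088, 0.0258]
tool_rot: [[-0.987, -0.001, 0.161], [-0.161, -0.0, -0.987], [0.001, -1.0, 0.0]]
ft_force: [-0.6, -0.5, 0.2]
grip_width: -0.0002
t 18.43 pos [404.9 308.8  25.8] jaw -80.7 F [-0.6 -0.5  0.2] w -0.2 q [ 24.  32.  97.   0.  51. 105.]
time_s: 19.43
position: [0.4815, 0.3217, 0.0261]
tool_rot: [[-0.987, -0.0, 0.162], [-0.162, 0.0, -0.987], [0.0, -1.0, -0.0]]
ft_force: [-1.2, 0.0, 0.9]
grip_width: -0.0001
t 19.43 pos [481.5 321.7  26.1] jaw -80.7 F [-1.2  0.   0.9] w -0.1 q [ 22.  37.  85.   0.  58. 103.]
units xyz [ 1.97  0.34 -0.04] turn 0.02 or -36.0
```

```bash
python3 -m pendant '[[[0.15,0.025,0],0,0],[[0.15,0.025,0],0,0],[[0.15,0.025,0],0,0],[[0.15,0.025,0],0,0],[[0.15,0.025,0],0,0],[[0.15,0.025,0],0,0],[[0.15,0.025,0],0,0],[[0.15,0.025,0],0,0],[[0.15,0.025,0],0,0],[[0.15,0.025,0],0,0],[[0,0,0],0,0],[[0,0,0],0,0]]'
python3 go.py 540.5 331.8 25 99.4
python3 -c "
from h import *
snap('side','side5');im,d=snap('top','top5')
cv2.imwrite('pics/crop5.png',np.hstack([cv2.resize(cv2.imread('pics/side5.png')[100:200,210:330],(480,400),interpolation=2),]))"
```

```text
time_s: 20.43
position: [0.5266, 0.3289, 0.0261]
tool_rot: [[-0.987, 0.001, 0.161], [-0.161, -0.0, -0.987], [-0.001, -1.0, 0.0]]
ft_force: [0.5, 0.3, -0.3]
grip_width: 0.0001
t 20.43 pos [526.6 328.9  26.1] jaw -80.7 F [ 0.5  0.3 -0.3] w 0.1 q [ 21.  40.  78.  -0.  62. 102.]
units xyz [ 0.46  0.1  -0.04] turn 0.02 or -36.0
```

View pics/crop5.png

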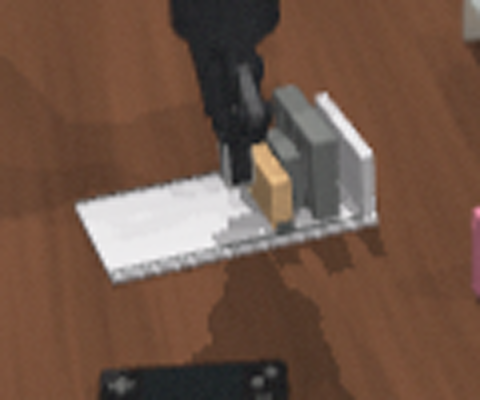

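Stop, small and large are moving together, still upright, with a gap left to the wall. I'll push on gently.

```bash
python3 -m pendant '[[[0.1,0.017,0],0,0],[[0.1,0.017,0],0,0],[[0.1,0.017,0],0,0],[[0.1,0.017,0],0,0],[[0.04,0.007,0],0,0],[[0,0,0],0,0]]'
python3 -m pendant '[[[0.04,0.007,0],0,0],[[0.04,0.007,0],0,0],[[0,0,0],0,0]]'
python3 go.py 540.5 331.8 25 99.4
```

```text
time_s: 21.03
position: [0.5398, 0.3313, 0.0261]
tool_rot: [[-0.987, 0.001, 0.161], [-0.161, 0.0, -0.987], [-0.001, -1.0, -0.0]]
ft_force: [-0.4, 0.2, -0.0]
grip_width: 0.0003
time_s: 21.28
position: [0.5418, 0.3317, 0.0261]
tool_rot: [[-0.987, 0.0, 0.161], [-0.161, 0.0, -0.987], [-0.0, -1.0, 0.0]]
ft_force: [-1.0, -1.0, 0.8]
grip_width: 0.0001
t 21.28 pos [541.8 331.7  26.1] jaw -80.7 F [-1.  -1.   0.8] w 0.1 q [ 21.  42.  75.  -0.  64. 102.]
units xyz [-0.04  0.   -0.04] turn 0.02 or -36.0
```

No contact force yet. I'll keep creeping and watch the force.

```bash
for i in 1; do python3 -m pendant '[[[0.05,0.008,0],0,0],[[0.05,0.008,0],0,0],[[0,0,0],0,0]]'; done
python3 go.py
python3 -m pendant '[[[0.05,0.008,0],0,0],[[0,0,0],0,0]]'
python3 go.py
```

```text
time_s: 21.53
position: [0.5421, 0.3318, 0.0261]
tool_rot: [[-0.987, -0.006, 0.162], [-0.162, -0.002, -0.987], [0.006, -1.0, 0.001]]
ft_force: [-13.3, -3.6, 8.5]
grip_width: -0.0001
t 21.53 pos [542.1 331.8  26.1] jaw -80.7 F [-13.3  -3.6   8.5] w -0.1 q [ 21.  42.  75.   0.  64. 101.]
time_s: 21.7
position: [0.5421, 0.3318, 0.0261]
tool_rot: [[-0.987, -0.01, 0.162], [-0.162, -0.003, -0.987], [0.01, -1.0, 0.001]]
ft_force: [-19.5, -4.9, 13.6]
grip_width: -0.0002
t 21.7 pos [542.1 331.8  26.1] jaw -80.7 F [-19.5  -4.9  13.6] w -0.2 q [ 21.  42.  74.   0.  64. 101.]
```

The stop is packed solid, with about 20 N of resistance. I'll back off, lift and check.

```bash
python3 -m pendant '[[[-0.2,-0.033,0],0,0],[[-0.4,-0.066,0],0,0],[[-0.4,-0.066,0],0,0],[[0,0,0.5],0,0],[[0,0,0.8],0,0],[[0,0,0.8],0,0],[[0,0,0.8],0,0],[[0,0,0.7],0,0.5],[[0,-0.6,0],-0.2,1],[[0,-0.8,0],-0.4,1],[[0,-0.8,0],-0.4,1],[[0,-0.8,0],-0.4,1]]'
python3 -m pendant '[[[-0.1,-0.8,0],-0.4,1],[[-0.1,-0.8,0],-0.4,1],[[-0.1,-0.8,0],-0.4,1],[[-0.1,-0.8,0],-0.4,1],[[0,-0.5,0],-0.2,1],[[0,0,0],0,1],[[0,0,0],0,1]]'
python3 -c "
from h import *
snap('side','side6');im,d=snap('top','top6');P=cloud('top',d)
o=np.array([513.9,327.4]);c,s=np.cos(np.radians(9.4)),np.sin(np.radians(9.4))
for n,a,zl,zh in (('large',(130,170,215,240),.067,.09),('stop/small',(150,170,225,275),.043,.0535),('console',(240,215,305,295),.008,.03),('medium',(343,240,372,285),.047,.07)):
    p=P[a[1]:a[3],a[0]:a[2]].reshape(-1,3);p=p[(p[:,2]>zl)&(p[:,2]<zh)];r=cv2.minAreaRect((p[:,:2]*1000).astype(np.float32));q=np.array(r[0])-o;print(n,len(p),r,'holder',q@[c,s],q@[-s,c])
cv2.imwrite('pics/crop6.png',np.hstack([cv2.resize(cv2.imread('pics/side6.png')[100:200,210:330],(400,400),interpolation=2),cv2.resize(im[170:290,130:230,::-1],(400,400),interpolation=2)]))"
python3 go.py
```

```text
time_s: 22.7
position: [0.5164, 0.2367, 0.1344]
tool_rot: [[-0.999, 0.002, 0.039], [-0.039, 0.0, -0.999], [-0.002, -1.0, -0.0]]
ft_force: [-0.3, -0.4, -0.5]
grip_width: 0.0603
time_s: 23.28
position: [0.5046, 0.1262, 0.1343]
tool_rot: [[-0.993, 0.001, -0.118], [0.118, 0.0, -0.993], [-0.001, -1.0, -0.0]]
ft_force: [-0.0, -0.3, -0.1]
grip_width: 0.0853
large 149 ((588.4625244140625, 366.806640625), (20.448095321655273, 39.69794464111328), 8.756628036499023) holder 79.99743838484201 26.699498575984073
stop/small 51 ((576.44873046875, 373.12188720703125), (20.658504486083984, 63.28156280517578), 78.71507263183594) holder 69.17640744791773 34.89210950379041
console 907 ((461.1976318359375, 99.89492797851562), (51.336673736572266, 117.11492919921875), 83.56147766113281) holder -89.15217408418395 -215.84250568797734
medium 269 ((444.2830810546875, -77.13629913330078), (18.835533142089844, 67.37403869628906), 77.92261505126953) holder -134.7533945259052 -387.73400080938393
t 23.38 pos [504.3 127.1 134.2] jaw -96.7 F [-0.2 -0.  -0.6] w 85.3 q [ 1. 24. 88.  0. 68. 98.]
```

View pics/crop6.png

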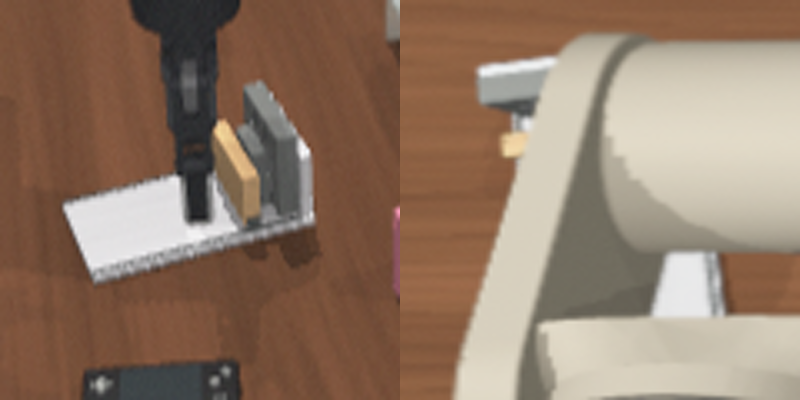

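The side crop shows the large cartridge flush to the wall and the stop tight against the small one. Depth puts the large at holder x = 80.0. Console next.

```bash
python3 -m pendant '[[[-0.6,-0.4,0],-0.22,1],[[-0.6,-0.4,-0.3],0,1],[[-0.18,0,-0.7],0,1],[[0,0,-0.7],0,1],[[0,0,-0.7],0,1],[[0,0,-0.7],0,1],[[0,0,-0.5],0,1],[[0,0,0],0,1],[[0,0,0],0,1]]'
python3 go.py 463.1 103 2 -97.8
```

```text
time_s: 24.13
position: [0.4627, 0.1032, 0.026]
tool_rot: [[-0.991, -0.001, -0.135], [0.135, 0.0, -0.991], [0.001, -1.0, 0.0]]
ft_force: [-0.1, -0.1, 0.0]
grip_width: 0.0855
t 24.13 pos [462.7 103.2  26. ] jaw -97.7 F [-0.1 -0.1  0. ] w 85.5 q [ -2.  30. 102.   0.  48.  96.]
units xyz [ 0.01 -0.01 -0.8 ] turn -0.01 or 36.0
```

```bash
python3 -m pendant '[[[0.01,0,-0.3],0,0.9],[[0,0,-0.3],0,0.85],[[0,0,-0.17],0,0.85],[[0,0,0],0,0.85],[[0,0,0],0,0.85]]'
python3 go.py
python3 -m pendant '[[[0,0,0],0,0.7],[[0,0,0],0,0.6],[[0,0,0],0,0.4],[[0,0,0],0,0.4],[[0,0,0],0,0.4],[[0,0,0],0,0.4],[[0,0,0],0,0.4]]' 60
python3 go.py
python3 -c "
from h import *
snap('side','side7')
cv2.imwrite('pics/crop7.png',cv2.resize(cv2.imread('pics/side7.png')[130:230,200:320],(600,500),interpolation=2))"
```

```text
time_s: 24.55
position: [0.463, 0.1025, 0.0029]
tool_rot: [[-0.991, -0.0, -0.136], [0.136, 0.0, -0.991], [0.0, -1.0, 0.0]]
ft_force: [-0.5, 0.2, -0.0]
grip_width: 0.0725
t 24.55 pos [463.  102.5   2.9] jaw -97.8 F [-0.5  0.2 -0. ] w 72.5 q [ -2.  32. 103.   0.  44.  96.]
time_s: 25.13
position: [0.4633, 0.1025, 0.0038]
tool_rot: [[-0.991, 0.001, -0.136], [0.136, 0.0, -0.991], [-0.001, -1.0, -0.0]]
ft_force: [-2.4, 0.7, 6.3]
grip_width: 0.0543
t 25.13 pos [463.3 102.5   3.8] jaw -97.8 F [-2.4  0.7  6.3] w 54.3 q [ -2.  32. 103.   0.  44.  96.]
```

View pics/crop7.png

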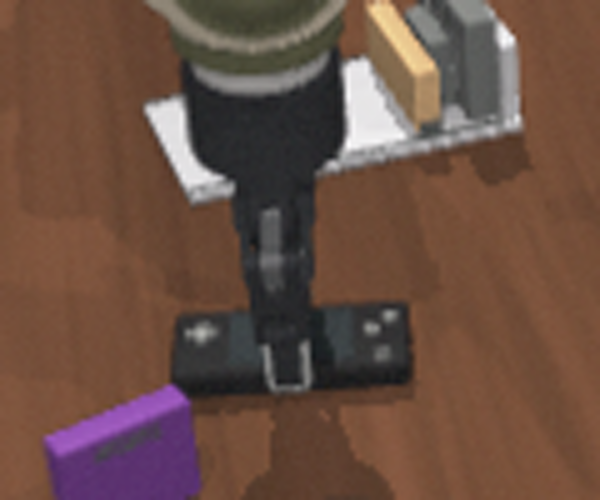

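The fingers hold the console across its width at mid-length. Lifting.

```bash
python3 -m pendant '[[[0,0,0.3],0,0.4],[[0,0,0.5],0,0.4],[[0,0,0.7],0,0.4],[[0,0,0.7],0,0.4],[[0,0,0.7],0,0.4],[[0,0,0.7],0,0.4],[[0,0,0.7],0,0.4],[[0,0,0.5],0,0.4],[[0,0,0],0,0.4]]'
python3 -c "
from h import *
snap('side','side8')
cv2.imwrite('pics/crop8.png',cv2.resize(cv2.imread('pics/side8.png')[50:250,150:390],(600,500),interpolation=2))"
python3 go.py 511 -308.6 148 -1
```

```text
time_s: 25.93
position: [0.464, 0.1025, 0.1502]
tool_rot: [[-0.991, 0.006, -0.136], [0.136, -0.0, -0.991], [-0.006, -1.0, -0.001]]
ft_force: [0.4, -0.3, -1.8]
grip_width: 0.0542
t 25.98 pos [463.3 102.5 148.3] jaw -97.8 F [-0.6  0.2 -2.8] w 54.1 q [-2. 19. 94. -0. 67. 96.]
units xyz [ 1.59e+00 -1.37e+01 -1.00e-02] turn -16.64 or 19.4
```

View pics/crop8.png

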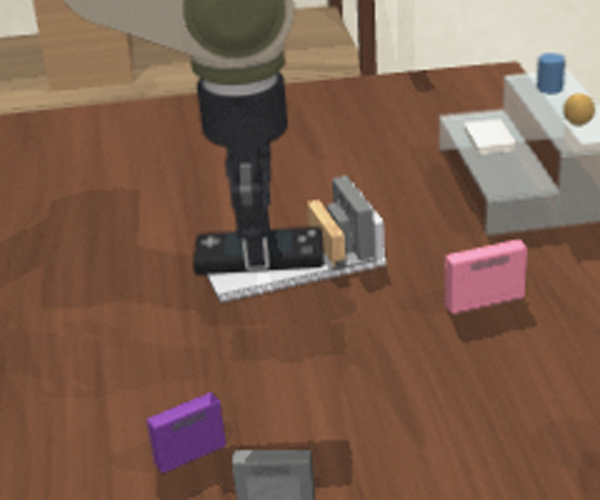

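```bash
python3 -m pendant '[[[0.04,-0.4,0],0.6,0.4],[[0.07,-0.63,0],0.88,0.4],[[0.07,-0.63,0],0.88,0.4],[[0.07,-0.63,0],0.88,0.4],[[0.07,-0.63,0],0.88,0.4],[[0.07,-0.63,0],0.88,0.4],[[0.07,-0.63,0],0.88,0.4],[[0.07,-0.63,0],0.88,0.4],[[0.07,-0.63,0],0.88,0.4],[[0.07,-0.63,0],0.88,0.4],[[0.07,-0.63,0],0.88,0.4],[[0.07,-0.63,0],0.88,0.4]]'
python3 -m pendant '[[[0.07,-0.63,0],0.88,0.4],[[0.07,-0.63,0],0.88,0.4],[[0.07,-0.63,0],0.88,0.4],[[0.07,-0.63,0],0.88,0.4],[[0.07,-0.63,0],0.88,0.4],[[0.07,-0.63,0],0.88,0.4],[[0.07,-0.63,0],0.88,0.4],[[0.07,-0.63,0],0.88,0.4],[[0.07,-0.63,0],0.88,0.4],[[0.1,-0.6,0],0.8,0.4],[[0,0,0],0,0.4],[[0,0,0],0,0.4]]'
python3 go.py 511 -308.6 50 -1
```

```text
time_s: 26.98
position: [0.4866, -0.1181, 0.1457]
tool_rot: [[-0.722, -0.002, 0.692], [-0.692, 0.001, -0.722], [0.001, -1.0, -0.003]]
ft_force: [-0.4, -0.6, -2.5]
grip_width: 0.0542
time_s: 27.98
position: [0.5086, -0.3057, 0.1453]
tool_rot: [[-0.051, -0.002, 0.999], [-0.999, 0.002, -0.051], [-0.002, -1.0, -0.002]]
ft_force: [-0.4, -0.2, -1.6]
grip_width: 0.054
t 27.98 pos [ 508.6 -305.7  145.3] jaw -2.9 F [-0.4 -0.2 -1.6] w 54.0 q [-42.  30.  75.   0.  75. -40.]
units xyz [ 0.08 -0.1  -3.18] turn 0.38 or -35.6
```

```bash
python3 -m pendant '[[[0.08,-0.1,-0.3],0.38,0.4],[[0,0,-0.6],0,0.4],[[0,0,-0.7],0,0.4],[[0,0,-0.7],0,0.4],[[0,0,-0.6],0,0.4],[[0,0,-0.2],0,0.4],[[0,0,0],0,0.4],[[0,0,0],0,0.4]]'
python3 go.py 511 -308.6 9 -1
python3 -c "
from h import *
im,d=snap('side','side9');im2,d=snap('top','top9');P=cloud('top',d)
cv2.imwrite('pics/crop9.png',np.hstack([cv2.resize(im[230:390,250:410,::-1],(400,400),interpolation=2),cv2.resize(im2[150:290,400:520,::-1],(343,400),interpolation=2)]))"
```

```text
time_s: 28.65
position: [0.5117, -0.3082, 0.0544]
tool_rot: [[-0.016, 0.0, 1.0], [-1.0, 0.0, -0.016], [-0.0, -1.0, 0.0]]
ft_force: [0.4, -0.5, -1.5]
grip_width: 0.054
t 28.65 pos [ 511.7 -308.2   54.4] jaw -0.9 F [ 0.4 -0.5 -1.5] w 54.0 q [-42.  36.  80.   0.  63. -41.]
units xyz [-0.02 -0.01 -1.51] turn -0.02 or 36.0
```

View pics/crop9.png

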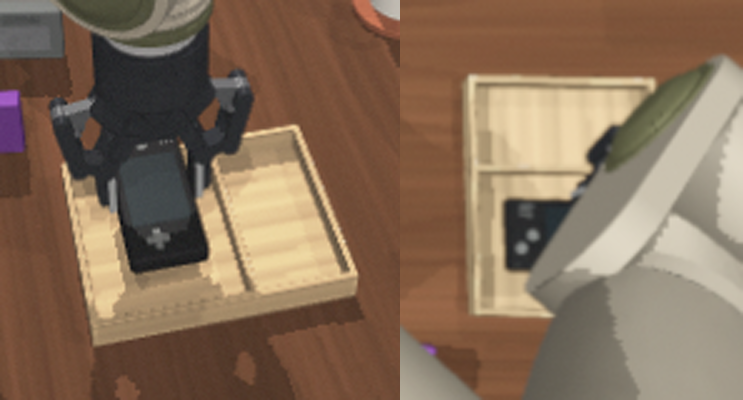

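The console is over the wide bay, square with the walls and clear on both sides. Lowering.

```bash
python3 -m pendant '[[[-0.02,0,-0.3],0,0.4],[[0,0,-0.4],0,0.4],[[0,0,-0.4],0,0.4],[[0,0,-0.2],0,0.4],[[0,0,0],0,0.4],[[0,0,0],0,0.4]]'
python3 go.py 511 -308.6 8 -1
python3 -m pendant '[[[0,0,-0.07],0,0.4],[[0,0,-0.05],0,0.4],[[0,0,0],0,0.4],[[0,0,0],0,0.4]]'
python3 go.py 511 -308.6 8 -1
```

```text
time_s: 29.25
position: [0.5111, -0.3086, 0.0152]
tool_rot: [[-0.016, 0.0, 1.0], [-1.0, -0.0, -0.016], [0.0, -1.0, 0.0]]
ft_force: [-0.2, -0.1, -1.6]
grip_width: 0.0542
t 29.25 pos [ 511.1 -308.6   15.2] jaw -0.9 F [-0.2 -0.1 -1.6] w 54.2 q [-42.  39.  82.   0.  58. -42.]
units xyz [-0.    0.   -0.24] turn -0.02 or 36.0
time_s: 29.58
position: [0.5111, -0.3086, 0.0117]
tool_rot: [[-0.016, 0.0, 1.0], [-1.0, -0.0, -0.016], [0.0, -1.0, 0.0]]
ft_force: [0.4, -0.9, -2.8]
grip_width: 0.054
t 29.58 pos [ 511.1 -308.6   11.7] jaw -0.9 F [ 0.4 -0.9 -2.8] w 54.0 q [-42.  40.  82.   0.  58. -42.]
units xyz [-0.   -0.   -0.12] turn -0.02 or 36.0
```

```bash
python3 -m pendant '[[[0,0,-0.07],0,0.4],[[0,0,-0.04],0,0.4],[[0,0,0],0,0.4],[[0,0,0],0,0.4]]'
python3 go.py 511 -308.6 8 -1
```

```text
time_s: 29.92
position: [0.511, -0.3085, 0.0081]
tool_rot: [[-0.016, -0.0, 1.0], [-1.0, 0.0, -0.016], [-0.0, -1.0, -0.0]]
ft_force: [-0.1, -0.8, -2.3]
grip_width: 0.0542
t 29.92 pos [ 511.  -308.5    8.1] jaw -0.9 F [-0.1 -0.8 -2.3] w 54.2 q [-42.  40.  83.  -0.  57. -42.]
units xyz [ 0. -0. -0.] turn -0.02 or 36.0
```

```bash
python3 -m pendant '[[[0,0,-0.04],0,0.4],[[0,0,-0.03],0,0.4],[[0,0,0],0,0.4]]'
python3 go.py
python3 -m pendant '[[[0,0,0],0,0.7],[[0,0,0],0,0.8],[[0,0,0],0,0.8],[[0,0,0],0,0.8],[[0,0,0],0,0.8],[[0,0,0.3],0,0.8],[[0,0,0.6],0,0.8],[[0,0,0.8],0,0.8],[[0,0,0.8],0,0.8],[[0,0,0.8],0,0.8],[[0,0,0.8],0,0.8],[[0,0,0],0,0.8]]'
python3 go.py 444.4 -77.1 130 77.5
python3 -c "
from h import *
im,d=snap('side','side10')
cv2.imwrite('pics/crop10.png',cv2.resize(im[230:390,250:410,::-1],(500,500),interpolation=2))"
```

```text
time_s: 30.17
position: [0.5111, -0.3086, 0.0078]
tool_rot: [[-0.016, 0.001, 1.0], [-1.0, -0.001, -0.016], [0.001, -1.0, 0.001]]
ft_force: [-5.0, 2.8, 14.3]
grip_width: 0.0543
t 30.17 pos [ 511.1 -308.6    7.8] jaw -0.9 F [-5.   2.8 14.3] w 54.3 q [-42.  40.  83.  -0.  57. -42.]
time_s: 31.17
position: [0.5125, -0.3098, 0.1345]
tool_rot: [[-0.016, 0.007, 1.0], [-1.0, -0.006, -0.016], [0.006, -1.0, 0.007]]
ft_force: [0.3, -0.5, 1.5]
grip_width: 0.0686
t 31.17 pos [ 512.5 -309.8  134.5] jaw -0.9 F [ 0.3 -0.5  1.5] w 68.6 q [-42.  31.  75.   0.  73. -42.]
units xyz [-2.27  7.76 -0.15] turn 15.68 or -20.3
```

View pics/crop10.png

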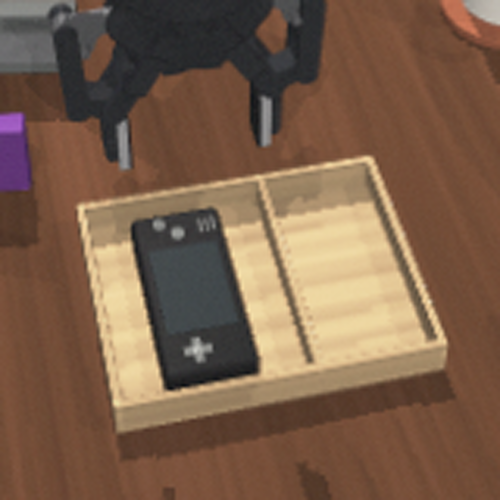

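The console lies flat and face up in the wide bay. Now the medium cartridge.

```bash
python3 -m pendant '[[[-0.1,0.3,0],0.6,0.8],[[-0.13,0.45,0],0.9,1],[[-0.13,0.45,0],0.9,1],[[-0.13,0.45,0],0.9,1],[[-0.13,0.45,0],0.9,1],[[-0.13,0.45,0],0.9,1],[[-0.13,0.45,0],0.9,1],[[-0.13,0.45,0],0.9,1],[[-0.13,0.45,0],0.9,1],[[-0.13,0.45,0],0.9,1],[[-0.13,0.45,0],0.9,1],[[-0.13,0.45,0],0.9,1]]'
python3 -m pendant '[[[-0.13,0.45,0],0.9,1],[[-0.13,0.45,0],0.9,1],[[-0.13,0.45,0],0.9,1],[[-0.13,0.45,0],0.9,1],[[-0.13,0.45,0],0.9,1],[[-0.13,0.4,0],0.6,1],[[0,0,0],0,1],[[0,0,0],0,1]]'
python3 go.py 444.4 -77.1 60 77.5
```

```text
time_s: 32.22
position: [0.4644, -0.1502, 0.1284]
tool_rot: [[0.786, -0.001, 0.618], [-0.618, 0.001, 0.786], [-0.002, -1.0, -0.0]]
ft_force: [0.5, -0.4, 0.4]
grip_width: 0.0853
time_s: 32.88
position: [0.4415, -0.0714, 0.1288]
tool_rot: [[0.975, -0.001, 0.224], [-0.224, 0.0, 0.975], [-0.001, -1.0, 0.0]]
ft_force: [0.6, -0.3, -0.5]
grip_width: 0.0854
t 32.88 pos [441.5 -71.4 128.8] jaw 77.0 F [ 0.6 -0.3 -0.5] w 85.4 q [ -24.   18.   99.   -0.   62. -101.]
units xyz [ 0.1  -0.19 -2.29] turn 0.09 or -35.9
```

```bash
python3 -m pendant '[[[0.1,-0.19,0],0.09,1],[[0,0,-0.4],0,1],[[0,0,-0.7],0,1],[[0,0,-0.7],0,1],[[0,0,-0.7],0,1],[[0,0,-0.7],0,1],[[0,0,-0.3],0,1],[[0,0,0],0,1],[[0,0,0],0,1]]'
python3 go.py 444.4 -77.1 22 77.5
```

```text
time_s: 33.63
position: [0.445, -0.0781, 0.0238]
tool_rot: [[0.976, -0.001, 0.217], [-0.217, 0.0, 0.976], [-0.001, -1.0, 0.0]]
ft_force: [-0.4, 1.0, 0.2]
grip_width: 0.0852
t 33.63 pos [445.  -78.1  23.8] jaw 77.5 F [-0.4  1.   0.2] w 85.2 q [ -25.   29.  106.   -0.   45. -102.]
units xyz [-0.02  0.03 -0.06] turn 0.01 or -36.0
```

```bash
python3 -m pendant '[[[0,0.03,-0.03],0,0.5],[[0,0,0],0,0.2],[[0,0,0],0,0],[[0,0,0],0,0],[[0,0,0],0,0],[[0,0,0],0,0],[[0,0,0],0,0],[[0,0,0],0,0],[[0,0,0],0,0],[[0,0,0],0,0]]' 40
python3 go.py
python3 -m pendant '[[[0,0,0.3],0,0],[[0,0,0.6],0,0],[[0,0,0.8],0,0],[[0,0,0.8],0,0],[[0,0,0.8],0,0],[[0,0,0.8],0,0],[[0,0,0.3],0,0],[[0,0,0],0,0]]'
python3 go.py 605 -310.2 150 -1
```

```text
time_s: 34.47
position: [0.4448, -0.0764, 0.0234]
tool_rot: [[0.976, 0.001, 0.216], [-0.216, -0.0, 0.976], [0.001, -1.0, -0.0]]
ft_force: [-1.2, 0.5, 5.6]
grip_width: 0.0171
t 34.47 pos [444.8 -76.4  23.4] jaw 77.5 F [-1.2  0.5  5.6] w 17.1 q [ -25.   29.  106.   -0.   45. -102.]
time_s: 35.13
position: [0.4454, -0.0766, 0.157]
tool_rot: [[0.976, 0.004, 0.216], [-0.216, -0.002, 0.976], [0.004, -1.0, -0.001]]
ft_force: [-0.7, -0.0, -0.8]
grip_width: 0.017
t 35.13 pos [445.4 -76.6 157. ] jaw 77.5 F [-0.7 -0.  -0.8] w 17.0 q [ -25.   16.   96.    0.   67. -102.]
units xyz [ 5.32 -7.79 -0.23] turn -15.71 or 20.3
```

```bash
python3 -m pendant '[[[0.2,-0.3,0],-0.6,0],[[0.31,-0.45,0],-0.9,0],[[0.31,-0.45,0],-0.9,0],[[0.31,-0.45,0],-0.9,0],[[0.31,-0.45,0],-0.9,0],[[0.31,-0.45,0],-0.9,0],[[0.31,-0.45,0],-0.9,0],[[0.31,-0.45,0],-0.9,0],[[0.31,-0.45,0],-0.9,0],[[0.31,-0.45,0],-0.9,0],[[0.31,-0.45,0],-0.9,0],[[0.31,-0.45,0],-0.9,0]]'
python3 -m pendant '[[[0.31,-0.45,0],-0.9,0],[[0.31,-0.45,0],-0.9,0],[[0.31,-0.45,0],-0.9,0],[[0.31,-0.45,0],-0.9,0],[[0.31,-0.45,0],-0.9,0],[[0.2,-0.3,0],-0.6,0],[[0,0,0],0,0],[[0,0,0],0,0]]'
python3 go.py 605 -310.2 60 -1
```

```text
time_s: 36.13
position: [0.5529, -0.2342, 0.1533]
tool_rot: [[0.42, -0.002, 0.908], [-0.908, 0.002, 0.42], [-0.002, -1.0, -0.001]]
ft_force: [1.0, -0.6, -1.1]
grip_width: 0.0177
time_s: 36.8
position: [0.605, -0.3101, 0.1532]
tool_rot: [[-0.007, -0.002, 1.0], [-1.0, 0.002, -0.007], [-0.002, -1.0, -0.002]]
ft_force: [0.5, 0.2, -0.8]
grip_width: 0.0172
t 36.8 pos [ 605.  -310.1  153.2] jaw -0.4 F [ 0.5  0.2 -0.8] w 17.2 q [-37.  38.  58.   0.  84. -37.]
units xyz [-0.   -0.   -3.11] turn -0.12 or 35.9
```

```bash
python3 -m pendant '[[[0,0,-0.4],-0.1,0],[[0,0,-0.6],0,0],[[0,0,-0.7],0,0],[[0,0,-0.7],0,0],[[0,0,-0.7],0,0],[[0,0,-0.5],0,0],[[0,0,-0.3],0,0],[[0,0,0],0,0],[[0,0,0],0,0]]'
python3 go.py 605 -310.2 27.4 -1
```

```text
time_s: 37.55
position: [0.6054, -0.31, 0.0384]
tool_rot: [[-0.016, -0.0, 1.0], [-1.0, 0.0, -0.016], [-0.0, -1.0, -0.0]]
ft_force: [-0.2, 0.5, -1.5]
grip_width: 0.0172
t 37.55 pos [ 605.4 -310.    38.4] jaw -0.9 F [-0.2  0.5 -1.5] w 17.2 q [-37.  44.  66.   0.  70. -36.]
units xyz [-0.01 -0.01 -0.37] turn -0.02 or 36.0
```

```bash
python3 -m pendant '[[[0,0,-0.15],0,0],[[0,0,-0.1],0,0],[[0,0,-0.06],0,0],[[0,0,0],0,0],[[0,0,0],0,0]]'
python3 go.py 605 -310.2 27.4 -1
python3 -m pendant '[[[0,0,-0.04],0,0],[[0,0,-0.03],0,0],[[0,0,0],0,0],[[0,0,0],0,0]]'
python3 go.py 605 -310.2 27.4 -1
```

```text
time_s: 37.97
position: [0.6055, -0.3104, 0.029]
tool_rot: [[-0.017, 0.0, 1.0], [-1.0, -0.0, -0.017], [0.0, -1.0, 0.0]]
ft_force: [-0.9, 0.5, -1.1]
grip_width: 0.0174
t 37.97 pos [ 605.5 -310.4   29. ] jaw -1.0 F [-0.9  0.5 -1.1] w 17.4 q [-37.  45.  66.   0.  69. -36.]
units xyz [-0.02  0.01 -0.05] turn -0.01 or 36.0
time_s: 38.3
position: [0.6057, -0.3105, 0.0275]
tool_rot: [[-0.017, 0.001, 1.0], [-1.0, -0.001, -0.017], [0.001, -1.0, 0.001]]
ft_force: [-1.7, 0.8, 5.9]
grip_width: 0.0176
t 38.3 pos [ 605.7 -310.5   27.5] jaw -1.0 F [-1.7  0.8  5.9] w 17.6 q [-37.  45.  66.  -0.  69. -36.]
units xyz [-0.02  0.01 -0.  ] turn -0.01 or 36.0
```

Seated on the tray floor. I'll release it, lift, and move out of the way towards -y and back.

```bash
python3 -m pendant '[[[0,0,0],0,0.3],[[0,0,0],0,0.45],[[0,0,0],0,0.45],[[0,0,0],0,0.45],[[0,0,0],0,0.45],[[0,0,0.3],0,0.45],[[0,0,0.6],0,0.45],[[0,0,0.8],0,0.45],[[0,0,0.8],0,0.45],[[0,0,0.8],0,0.45],[[0,0,0.8],0,0.45],[[0,0,0.8],0,0.45]]'
python3 -m pendant '[[[-0.5,0,0.3],0,1],[[-0.8,-0.2,0],0,1],[[-0.8,-0.3,0],0,1],[[-0.8,-0.3,0],0,1],[[-0.8,-0.3,0],0,1],[[-0.8,-0.3,0],0,1],[[-0.8,-0.3,0],0,1],[[-0.8,-0.3,0],0,1],[[-0.8,-0.3,0],0,1],[[-0.8,-0.3,0],0,1],[[-0.8,-0.3,0],0,1],[[-0.6,-0.2,0],0,1]]'
python3 -m pendant '[[[-0.7,-0.4,0],0,1],[[-0.7,-0.4,0],0,1],[[-0.7,-0.4,0],0,1],[[-0.4,-0.2,0],0,1],[[0,0,0],0,1],[[0,0,0],0,1]]'
python3 -c "
from h import *
im,d=snap('side','sideF');im,d=snap('top','topF');P=cloud('top',d)
def f(n,a,zl,zh,o,ang,lim=None):
    c,s=np.cos(np.radians(ang)),np.sin(np.radians(ang))
    p=P[a[1]:a[3],a[0]:a[2]].reshape(-1,3);p=p[(p[:,2]>zl)&(p[:,2]<zh)];q=p[:,:2]*1000-o;q=q@np.array([[c,-s],[s,c]])
    if lim: p=p[(q[:,0]>lim[0])&(q[:,0]<lim[1])];q=q[(q[:,0]>lim[0])&(q[:,0]<lim[1])]
    r=cv2.minAreaRect(q.astype(np.float32));print(n,len(p),np.round(r[0],1),np.round(r[1],1),round(r[2],1),'z',p[:,2].min().round(3),p[:,2].max().round(3))
h=(513.9,327.4);t=(547.5,-309.2)
f('large',(130,170,225,240),.067,.09,h,9.4)
f('small',(130,170,225,240),.045,.0535,h,9.4,(53.5,70))
f('stop',(130,170,225,275),.04,.05,h,9.4,(30,54))
f('medium',(400,165,510,215),.05,.07,t,-1)
f('console',(428,213,490,258),.015,.0225,t,-1)
f('mug',(330,80,400,140),.08,.12,(0,0),0)
"
python3 go.py
```

```text
time_s: 39.3
position: [0.6054, -0.3102, 0.1758]
tool_rot: [[-0.017, 0.001, 1.0], [-1.0, -0.0, -0.017], [0.0, -1.0, 0.001]]
ft_force: [0.2, 0.0, 0.3]
grip_width: 0.0383
time_s: 40.3
position: [0.3309, -0.4039, 0.1835]
tool_rot: [[-0.017, 0.0, 1.0], [-1.0, -0.001, -0.017], [0.001, -1.0, 0.0]]
ft_force: [-0.9, -0.2, 1.8]
grip_width: 0.0856
time_s: 40.8
position: [0.2573, -0.4455, 0.1833]
tool_rot: [[-0.018, 0.0, 1.0], [-1.0, -0.001, -0.018], [0.001, -1.0, 0.0]]
ft_force: [0.5, 0.0, 0.1]
grip_width: 0.0857
large 370 [80.5  0.2] [20.3 90.8] 0.3 z 0.067 0.075
small 143 [61.8  4.2] [73.2 16.4] 89.9 z 0.045 0.053
stop 287 [46.1  0.5] [92.8 15.6] 89.9 z 0.04 0.05
medium 288 [56.2 -1.3] [18.6 70. ] 0.5 z 0.051 0.064
console 1192 [-26.9  -5.4] [ 77.1 133.6] 1.5 z 0.015 0.022
mug 307 [795.6 -97.3] [83.6 71.8] 35.2 z 0.08 0.097
t 40.9 pos [ 258.1 -445.   183.1] jaw -0.9 F [ 0.5 -1.1  0. ] w 85.5 q [-73.  21.  85.   0.  75. -72.]
```

View pics/sideF.png

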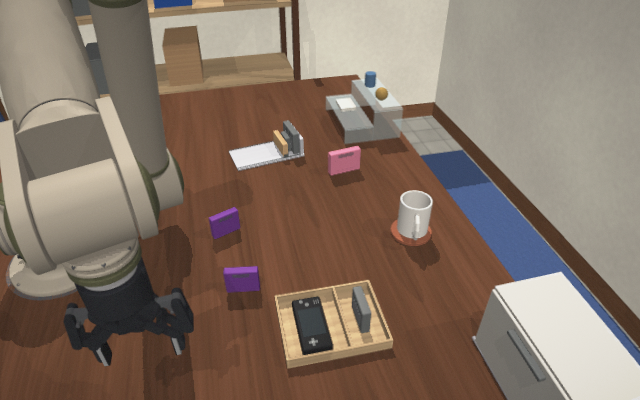

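View pics/topF.png

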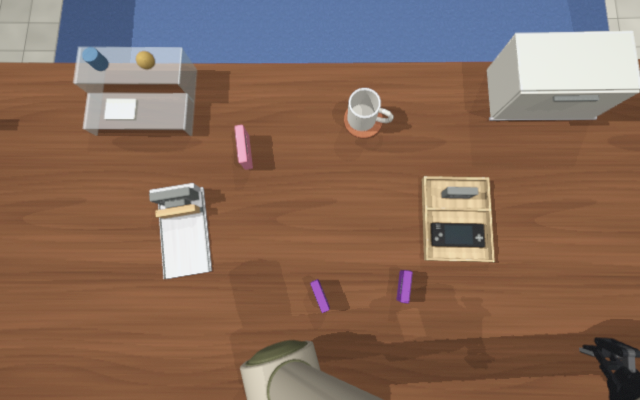

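The side view shows everything standing or lying as required. In the top view:
- **Holder:** large, small and stop packed at about (176,200).
- **Tray:** medium at (461,192), console at (458,235).
- **Mug:** unchanged at (364,110).

The stop centre at holder x = 46.1 mm means a joint value of about 0.114. Handing in.

```bash
python3 -c "
from rig import env
print(env.close_job())"
```

```text
the job is handed in; nothing more can be done
None
```

Both kits are made up and the job was handed in at about 41 s of the 136 s allowed. No verdict came back.

- **Holder:** I stood the large cartridge, then the small one, and pushed the stop until it resisted with about 20 N. The last depth check put the large cartridge at holder x = 80.5 mm, y = 0.2 mm, turned 0.3° from square. The stop reads about 0.114, which matches tight.
- **Small cartridge:** its thickness direction measured fine (x = 61.8 mm, square). Its sideways fit came out 73 mm wide instead of 46 because nearby surfaces got into the measurement. Its sideways position (y = 4 mm) is therefore confirmed only by the pictures and by where I set it down.
- **Tray:** the medium cartridge is upright at x = 56 mm, y = -1 mm in the narrow bay. The console is flat and face up in the wide bay. The console's fit picked up the tray walls (77 × 134 mm instead of 56 × 120), so I relied on the pictures and on its release point (about x = -36 mm, y = 0).
- **Left alone:** the mug and coaster look unmoved; the mug reading differed by about 3 mm from the start, which I take as depth noise. I did not touch the pink and purple look-alikes. At hand-in the robot was clear of everything.

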